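# Slide a test strip out over its tray's edge and lay it on the bend rest

### The job

The flat steel test strip lies between the low side rails of its loading tray, where it cannot be gripped. Slide it along the tray until its end sticks out well past the open front edge, pinch that end, and lay the strip flat across both rollers of the bend rest, centred and square to the rollers. Let it go there, and leave the loupe, the round mounted specimen and the small notched bar where they are.

Things in the scene. Friction and masses are not known exactly. Their poses are not given: they have to be found in the camera images.
- strip_center (a point): centre of the loose flat steel strip, 130 long (its x axis) x 40 wide (y) x 4 thick (z) mm, 150 g, ground smooth (slides easily on the deck), with a thin scribed line across its middle. It starts lying on the tray's deck, lengthwise between the rails, its front end 5 to 14 mm behind the open front edge
- tray: dark steel tray, fixed. Origin: centre of underside. Plinth 150 (x) x 60 (y) mm, flat deck 45 mm above the worktop; a 10 mm high foot is 84 mm wide (y). Open front at its own -x end (towards the robot, yaw within 0.35 rad). Along both sides of the deck run rails, 43 mm apart inside, 2.5 mm high: the strip's top stands 1.5 mm above them. A back stop (4 mm above the deck) closes the +x end
- tray_edge (a point): middle of the upper front edge of the tray's deck (75 mm along the tray's -x from its centre, 45 mm above the worktop); same axes as the tray. In front of it is free space down to the worktop. 35 to 50 mm of strip past it leave room for the fingers (it tips at 65). Slide it by pressing a closed fingertip on its top with 5 to 15 N and dragging, or push its back end
- rest_top (a point): middle between the two roller tops of the light grey bend rest (fixed), 47 mm above the worktop. Rollers 12 mm thick, 74 mm long, along the rest's y at x = -25 and +25 mm, on pedestals; base 90 (x) x 84 (y) x 12 (high) mm. x points away from the robot (yaw within 0.35 rad). The strip lies with its length along x, its centre 2 mm above this point, 40 mm sticking out beyond each roller's axis
- loupe: bystander: black loupe, diameter 33, height 35 mm, standing behind and between the tray and the rest; origin at its underside
- specimen_3: bystander: round mounted specimen, diameter 30, height 19 mm, between the tray and the rest, at the back; origin at its underside
- notched_bar_0: bystander: small notched steel bar 10x55x10 mm, lying between the tray and the rest, at the front; origin at its underside
Not all that is in view belongs to the job. Of the things shaped like the part that bears strip_center, the bare steel one is meant.

How it is judged (in metres and radians):
On the way:
1. the strip, still lying flat on the tray's deck, sticks out past the open front edge by at least 12 mm (x of strip_center in the frame of tray_edge between -0.005 and 0.053 m and z of strip_center in the frame of tray_edge between -0.002 and 0.005 m and angle between strip_center's own z axis and vertical below 0.06 rad and contact force between strip and tray above 0.2 N), for 0.2 s.
At the end, for the whole second after the job is handed in: the strip lies flat and at rest on both rollers of the bend rest, its centre within 15 mm of the middle along its length and 12 mm across, its length square to the rollers within about 10 degrees (x of strip_center in the frame of rest_top between -0.015 and 0.015 m and y of strip_center in the frame of rest_top between -0.012 and 0.012 m and z of strip_center in the frame of rest_top between -0.002 and 0.006 m and angle between the x axis of strip_center and the x axis of rest_top, either way round below 0.17 rad and angle between strip_center's own z axis and vertical below 0.06 rad and contact force between strip and rest above 0.3 N and linear speed of strip below 0.02 m/s); the robot touches nothing.
It fails at once if the loupe, the mounted specimen or the notched bar is shoved more than 20 mm (distance of any of loupe, specimen_3, notched_bar_0 from where it was at the start of the episode above 0.02 m).
It also fails if it takes over 42 s, if anything falls off the work surface, if the arm or the gripper's body presses on something with over 40 N, if the wrist force passes 120 N, or if a joint passes its speed limit or range.

### The arm

A 6-joint arm with a two-finger parallel gripper is mounted at the origin on a cart in front of the work surface, level with it; the furniture and walls round the work are solid. World frame = base frame: x ahead of the robot, y to its left, z up, the work surface at z = 0. Lengths are in mm, angles in rad, forces in N, time in s.
With the tool pointing down it reaches from about 350 to 850 mm from the base axis. Payload 8.1 kg.
Tool frame: the origin (TCP) lies between the finger pads; the fingertips stand 25 mm ahead of it and the grasp point (between the pads) lies 6 mm ahead of it; z points along the fingers, y is the line along which they close (so a half turn about z gives the same grasp; the last joint's range is limited). The gripper opens to 93 mm and grips with 3 to 60 N. Pads are 15 mm wide; open, the fingers measure 128 mm over their backs; the gripper's body (75 mm by 188 mm) begins 65 mm behind the grasp point.
Start: joints at [1.062, 0.13, 1.488, -0, 1.523, -0.085], TCP at [246.716, 546.934, 243.635] pointing down, gripper open.
Joint ranges: [-2.96, 2.96], [-0.89, 2.26], [0.02, 2.5], [-1.34, 4.48], [0, 2.73], [-2.66, 2.66]. Speed limits (rad/s): [2.39, 2.39, 2.79, 3.14, 3.14, 3.14].

### API

Orientations are given as a unit quaternion [x, y, z, w].
In Python, from rig import r, eyes, finder gives the robot as it stands.
- The arm moves only by the tool apply_moves, never from a script. Its argument "moves" is a list of rows, each a list of 3 entries, a list of its own where there are three numbers: the shift along the tool's x, y, z in cm, then the turn, a rotation vector about the tool's x, y, z in rad, then the finger opening in cm, from 0 to 9.3. A call has 1 to 12 rows; each row is the pose to reach, as a shift and turn from the pose commanded when the call began, along the tool's axes at that moment; what a row does not reach only later rows make up. A row lasts 1/12 s, in which the tool goes at most 41.7 mm and 7.16 degrees, less where a joint would pass 70% of its speed; a pose out of reach is approached as far as the arm can. A call with a gripper value outside its range is refused whole. The fingers move at their own pace and stop on an object; the grip force is fixed at half the most. Time passes only in rows, so rows that repeat a pose let the fingers close. It gives the time, the measured TCP pose, the force, the opening and the grip force at its end, in the units of the state.
- r.state(): the state, without advancing time (a new reading comes with each control period).
- eyes.capture(name): name is "scene" or "side" or "wrist"; returns the picture (384x512x3 uint8, red, green, blue); there is no depth.
- eyes.calibration(name): a dict with "fovy" (degrees; the focal length in pixels is half the picture's height over the tangent of half this angle, whatever the lens; pixels are square), "cx", "cy" (the principal point, pixels), "dist_coeffs" ([k1, k2, p1, p2, k3] as OpenCV has them; the pictures are not rectified), "world_from_camera" (4x4, takes a point from camera to world coordinates). Camera axes: x right, y down, z forward; pixel columns grow to the right and rows downward; lengths in mm; the calibration is good to about 2 mm. A picture is of the moment at which its call begins: read the wrist's pose just before it. calibration takes no time and is no camera call; for the wrist camera it gives the pose at the moment of the call.
- r.sign_off(): hands the job in; it is judged then, once.
Trained networks look in the newest picture that a camera, given by its name, has taken for a name from the list of things; names that differ only in an ending like _2 or _b are one class to them, and where a whole thing is asked for, a point or a joint stands for the part that bears it (a point fixed in the world has none). Each returns a list of dicts, best first, with "conf" (0 to 1); they miss things now and then, are a little off and sometimes report something else, mostly with a low value. They report only what shows in the picture. A call takes as long as a camera call. They do not tell look-alikes from the thing itself.
- finder.spot_in(camera, name): "centre" ([x, y, z] in mm, in the coordinates of the camera as it stood for that picture, good to about 4 mm: the middle of the surface that is visible of it).
The state is a dict: "t": time; "joint_positions": joint angles; "joint_vel": joint speeds; "tau": joint torques, N m; "ee_pos": TCP position; "orientation": TCP orientation; "contact_force": force on the tool from outside, world axes, zero at the start; "moment": the same for the moment, N m; "grip_width": finger opening in mm; "grip_force": force on a finger pad.
Only numpy, scipy, OpenCV 4.12 (cv2) and the standard library are available. Lean on these libraries where they do the work, as an engineer would, in place of code of your own. Each camera call takes 0.05 s, during which the arm holds its last target. There are 200 camera calls.

## Working session

There is one attempt and no reset: what is moved stays moved. The work goes in short steps, Python scripts to look and compute and a tool call to move; the robot and the scene stay as the last step left them, time stands still between calls to the robot, and variables do not carry over. Pictures are saved under pics/ and viewed, at most 10 in all, crops included, and the job is handed in when it is done.

Besides the shell and the picture viewer there is one more tool, called by a JSON object that holds its "op" and its "data", one argument or row to a line. apply_moves: Moves the arm, as the interface text tells. Its arguments: {"type":"object","properties":{"moves":{"type":"array","items":{"type":"array"}}},"required":["moves"]}

```bash
mkdir -p pics; ls; python3 - <<'E'
from rig import r,eyes,finder
import cv2,numpy as np
print(r.state())
ims=[]
for c in("scene","side"):
    im=eyes.capture(c); cv2.imwrite(f"pics/{c}0.png",im[:,:,::-1])
    k=eyes.calibration(c); W=np.array(k["world_from_camera"]); print(c,k["fovy"],k["cx"],k["cy"],k["dist_coeffs"],W[:3,3].round())
    for n in("strip_center","tray","rest_top","loupe","specimen_3","notched_bar_0"):
        for d in finder.spot_in(c,n):
            print(n,round(d["conf"],2),(W@np.r_[d["centre"],1])[:3].round(1))
E
```

```text
pics
{'t': 0.0, 'joint_positions': array([ 1.06161059e+00,  1.31171700e-01,  1.48929128e+00, -1.62026942e-05,
        1.52298464e+00, -8.53820148e-02]), 'joint_vel': array([ 0.00183281,  0.00204623,  0.00157605, -0.00132959, -0.00144673,
       -0.00088676]), 'tau': array([-1.60854594e-03, -5.59819758e+01, -4.91769826e+01,  7.68271554e-02,
        3.49295523e-02, -1.26074683e-04]), 'ee_pos': array([246.45521972, 546.4676271 , 242.57451971]), 'orientation': array([ 2.10319125e-01,  9.77632347e-01, -8.89169115e-04, -2.63945316e-04]), 'contact_force': array([ 0.39323764, -0.6272733 ,  0.19481542]), 'moment': array([ 0.00342578, -0.036252  , -0.02840292]), 'grip_force': 0.0, 'grip_width': 93.2870825449424}
scene 42.74755734950182 258.13660340477446 188.79961814002863 [-0.09885524  0.          0.          0.          0.        ] [ -70. -397.  590.]
strip_center 0.76 [ 404.9 -149.4    4.1]
strip_center 0.55 [567.9 156.1  49.9]
tray 0.75 [555.3 130.7  30.9]
rest_top 0.83 [ 570.6 -157.5   22.8]
loupe 0.6 [726.5  41.8  22.7]
specimen_3 0.66 [638.3   0.7  19.4]
notched_bar_0 0.75 [433.3 -11.2  16.5]
side 52.963768888590806 255.59768492324307 187.6378381244807 [-0.07634327  0.          0.          0.          0.        ] [354. 666. 520.]
strip_center 0.87 [ 412.4 -148.3    1.6]
strip_center 0.77 [570.2 154.6  50.5]
tray 0.97 [568.5 176.9  33.3]
rest_top 0.72 [ 592.9 -137.3    9. ]
loupe 0.5 [737.4  55.   23.6]
specimen_3 0.72 [568.2 181.7  31.2]
specimen_3 0.67 [645.8   7.7  18.6]
notched_bar_0 0.41 [435.6  -5.7   5.3]
```

View pics/scene0.png

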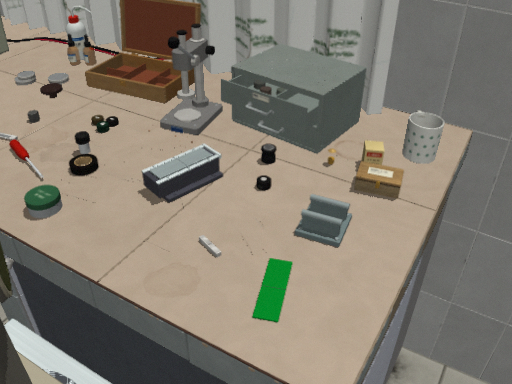

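View pics/side0.png

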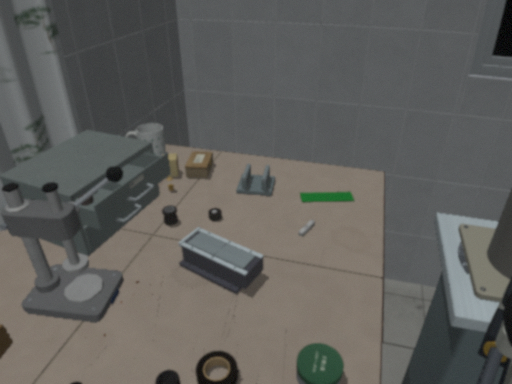

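Scene: the bare steel strip lies in the tray at scene (185,168) and side (222,253). A green strip lies loose on the worktop at scene (272,290) and side (327,197). The bare one fits because it is on the tray between the rails. The rest is at scene (325,217). I'll confirm with a closer wrist view.

```bash
cat > h.py <<'E'
from rig import r,eyes,finder
import cv2,numpy as np,sys
from scipy.spatial.transform import Rotation as R
np.set_printoptions(suppress=True,precision=4)
def pose(): 
    s=r.state(); return np.array(s["ee_pos"]),R.from_quat(s["orientation"]),s
def down(yaw): # tool down, tool y along world yaw+90deg, tool x toward -x? choose nearest
    c,s=np.cos(yaw),np.sin(yaw)
    return R.from_matrix(np.array([[-c,-s,0],[-s,c,0],[0,0,-1]]).T)
def go(p,yaw,base=None):
    p0,R0,s=pose()
    print("shift cm",(R0.inv().apply(np.array(p)-p0)/10),"rot",(R0.inv()*down(yaw)).as_rotvec())
def snap(c,name):
    K=eyes.calibration(c); im=eyes.capture(c); cv2.imwrite(f"pics/{name}.png",im[:,:,::-1])
    np.save(f"pics/{name}.npy",np.r_[K["fovy"],K["cx"],K["cy"],K["dist_coeffs"],np.array(K["world_from_camera"]).ravel()])
    return im
def load(n):
    a=np.load(f"pics/{n}.npy"); f=192/np.tan(np.radians(a[0]/2))
    return np.array([[f,0,a[1]],[0,f,a[2]],[0,0,1]]),a[3:8],a[8:].reshape(4,4)
def ray(n,uv):
    K,d,W=load(n); u=cv2.undistortPoints(np.float64([[uv]]),K,d)[0,0]
    return W[:3,3],W[:3,:3]@np.r_[u,1]
def at(n,uv,z):
    o,v=ray(n,uv); return o+v*(z-o[2])/v[2]
def proj(n,p):
    K,d,W=load(n); q=np.linalg.inv(W)
    return cv2.projectPoints(np.float64([p]).reshape(-1,3),cv2.Rodrigues(q[:3,:3])[0],q[:3,3],K,d)[0][:,0]
def tri(*obs):
    A=np.zeros((3,3));b=np.zeros(3)
    for n,uv in obs:
        o,v=ray(n,uv);v=v/np.linalg.norm(v);M=np.eye(3)-np.outer(v,v);A+=M;b+=M@o
    return np.linalg.solve(A,b)
E
python3 - <<'E'
from h import *
p,R0,s=pose(); print(R0.as_matrix())
W=np.array(eyes.calibration("wrist")["world_from_camera"]); T=np.eye(4);T[:3,:3]=R0.as_matrix();T[:3,3]=p
print(np.linalg.inv(T)@W, eyes.calibration("wrist")["fovy"])
go([500,155,260],-0.1)
E
```

```text
[[-0.9115  0.4112 -0.    ]
 [ 0.4112  0.9115  0.    ]
 [ 0.     -0.     -1.    ]]
[[  -0.0006   -0.9544   -0.2985   82.3178]
 [   1.       -0.0006   -0.0001    0.2671]
 [  -0.0001   -0.2985    0.9544 -141.1061]
 [   0.        0.        0.        1.    ]] 59.11821931524132
shift cm [-39.2045 -25.3095  -1.6359] rot [-0.     -0.     -0.3238]
```

{"op": "apply_moves", "data": {
  "moves": [
    [[-3.9,-2.5,-0.2],[0,0,-0.03],9.0],
    [[-7.8,-5.0,-0.3],[0,0,-0.06],8.0],
    [[-11.7,-7.5,-0.5],[0,0,-0.1],6.0],
    [[-15.5,-10,-0.7],[0,0,-0.13],4.0],
    [[-19,-12.3,-0.9],[0,0,-0.17],2.0],
    [[-22.5,-14.6,-1.1],[0,0,-0.2],0],
    [[-26,-16.8,-1.2],[0,0,-0.23],0],
    [[-29.5,-19,-1.4],[0,0,-0.26],0],
    [[-33,-21.3,-1.5],[0,0,-0.29],0],
    [[-36.2,-23.4,-1.6],[0,0,-0.31],0],
    [[-39.2,-25.3,-1.6],[0,0,-0.324],0],
    [[-39.2,-25.3,-1.6],[0,0,-0.324],0]
  ]
}}

```text
t: 1.7
ee_pos: [502.5, 150.1, 259.9]
orientation: [0.052, 0.999, -0.001, 0.001]
contact_force: [0.7, 1.0, 1.1]
grip_width: 21.3
grip_force: 0.0
```

```bash
python3 - <<'E'
from h import *
p,R0,s=pose(); print(p,s["t"],s["joint_positions"])
im=snap("wrist","w1")
W=load("w1")[2]
for n in("strip_center","tray"):
    for d in finder.spot_in("wrist",n): print(n,d["conf"],(W@np.r_[d["centre"],1])[:3])
E
```

```text
[502.5353 150.097  259.926 ] 1.7 [ 0.194  -0.0823  1.6748 -0.0022  1.5478 -1.2736]
strip_center 0.81 [565.5626 152.8016  50.4794]
strip_center 0.69 [ 441.4582 -135.7727    6.1017]
strip_center 0.2 [638.5434   7.1819  13.9653]
tray 0.6 [552.2004 141.117   46.9125]
```

View pics/w1.png

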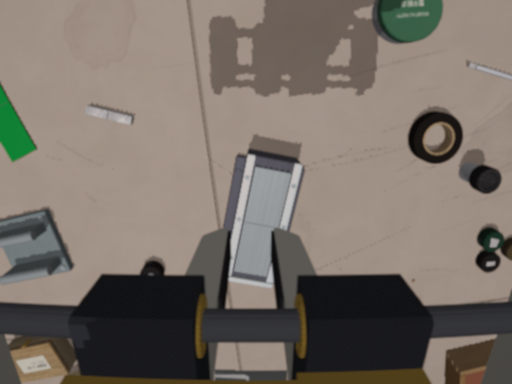

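The wrist view (image up is towards the robot) shows the bare grey strip between the pale rails at about (265,205). Its scribed line is near (258,226) and the tray's front edge near (274,155). The green strip at (15,125) is the look-alike. I'll enlarge this to confirm.

```bash
python3 - <<'E'
from h import *
a=cv2.imread("pics/w1.png")[140:300,215:315]; a=cv2.resize(a,None,fx=3.75,fy=3.75,interpolation=cv2.INTER_CUBIC)
b=cv2.imread("pics/scene0.png")[195:250,285:360]; b=cv2.resize(b,None,fx=5.5,fy=5.5,interpolation=cv2.INTER_CUBIC)
o=np.zeros((600,375+412,3),np.uint8); o[:,:375]=a; o[:b.shape[0],375:375+b.shape[1]]=b[:, :412]
# scene view of the tray below
c=cv2.imread("pics/scene0.png")[140:205,135:230]; c=cv2.resize(c,None,fx=4.3,fy=4.3,interpolation=cv2.INTER_CUBIC)
o[310:310+c.shape[0],375:375+c.shape[1]]=c[:290,:412]
cv2.imwrite("pics/crop1.png",o)
E
```

```text
(no output)
```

View pics/crop1.png

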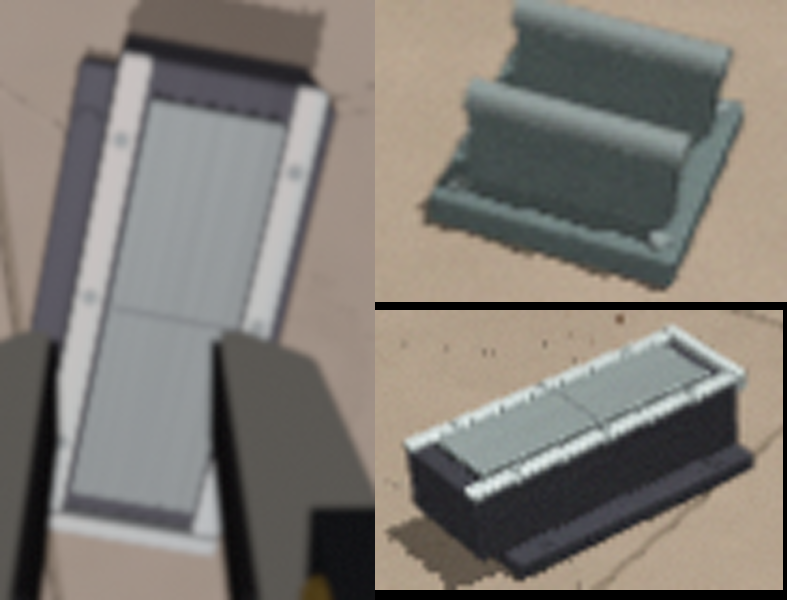

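```bash
python3 - <<'E'
from h import *
K=eyes.calibration("scene"); np.save("pics/scene0.npy",np.r_[K["fovy"],K["cx"],K["cy"],K["dist_coeffs"],np.array(K["world_from_camera"]).ravel()])
w=lambda x,y:("w1",(215+x/3.75,140+y/3.75))
s=lambda x,y:("scene0",(135+(x-375)/4.3,140+(y-310)/4.3))
b=lambda x,y:("scene0",(285+(x-375)/5.5,195+y/5.5))
print("mid",tri(w(180,317),s(582,410)))
print("front+y",tri(w(283,123),s(442,443)),"front-y",tri(w(153,100),s(483,475)))
for n,q in(("f+y",w(283,123)),("f-y",w(153,100)),("line-y",w(117,308)),("line+y",w(243,328)),("back-y",w(70,500)),("rail-y f",w(137,52)),("rail+y f",w(315,88)),("edge",w(225,72))): print(n,at(*q,49 if n[0]in"flb" else 47))
# rest from scene: roller ends' upper points
for n,q in(("far-left",b(520,8)),("far-right",b(728,52)),("near-left",b(472,90)),("near-right",b(685,140))): print(n,at(*q,47))
go([500,155,260],-0.2)
E
```

```text
mid [578.8635 155.9352  41.4751]
front+y [519.6606 191.5001  44.0678] front-y [507.4399 155.1878  46.9024]
f+y [518.1064 191.185   49.    ]
f-y [507.5307 154.7552  49.    ]
line-y [570.3298 137.6474  49.    ]
line+y [580.7921 174.8103  49.    ]
back-y [634.6761 115.6536  49.    ]
rail-y f [493.6241 151.6092  47.    ]
rail+y f [509.2545 201.2244  47.    ]
edge [501.9653 175.9511  47.    ]
far-left [ 607.7443 -119.793    47.    ]
far-right [ 622.0039 -189.1725   47.    ]
near-left [ 559.5895 -125.6493   47.    ]
near-right [ 572.1601 -194.707    47.    ]
shift cm [ 0.0097  0.0253 -0.0443] rot [ 0.0004 -0.0005  0.0977]
```

{"op": "apply_moves", "data": {
  "moves": [
    [[-1.5,0.2,3.5],[0,0,0.04],0],
    [[-3,0.4,7],[0,0,0.08],0],
    [[-4.5,0.6,10.5],[0,0,0.12],0],
    [[-6,0.8,14],[0,0,0.16],0],
    [[-7.5,0.9,16.5],[0,0,0.178],0],
    [[-7.5,0.9,17.5],[0,0,0.178],0],
    [[-7.5,0.9,17.5],[0,0,0.178],0],
    [[-7.5,0.9,17.5],[0,0,0.178],0]
  ]
}}

```text
t: 2.52
ee_pos: [574.5, 157.9, 85.0]
orientation: [0.137, 0.991, -0.0, -0.001]
contact_force: [0.4, 0.2, 1.6]
grip_width: 0.4
grip_force: 0.0
```

```bash
python3 - <<'E'
from h import *
p,R0,s=pose(); print(p,R0.as_matrix()[:,0],s["contact_force"],s["grip_width"])
go([575.5,156.2,74],-0.28)
im=snap("wrist","w2"); cv2.imwrite("pics/w2c.png",cv2.resize(im[100:340,110:410,::-1],None,fx=2.5,fy=2.5))
E
```

```text
[574.5077 157.9124  85.0385] [-0.9622  0.2722  0.001 ] [0.3625 0.2228 1.6397] 0.41102317746938444
shift cm [-0.1433 -0.1375  1.1037] rot [-0.0002 -0.001   0.0043]
```

View pics/w2c.png

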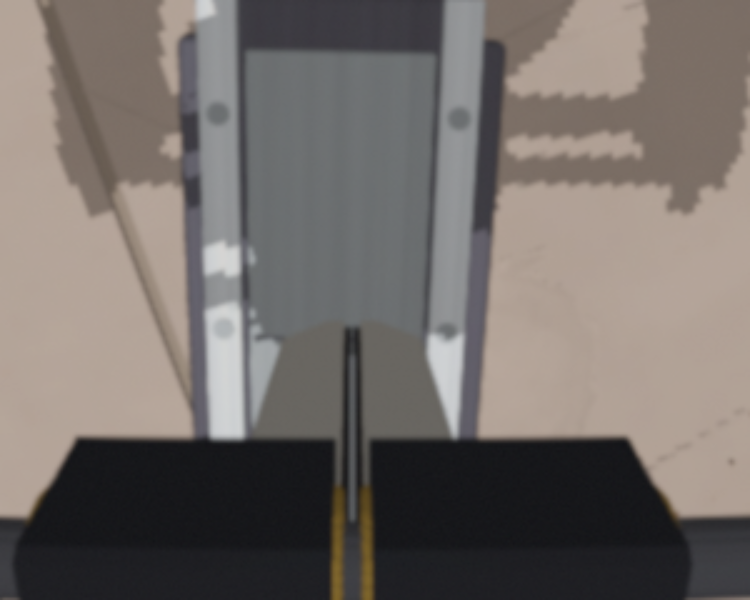

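The finger pair sits at crop (352,330), about 3 mm towards +y of the strip's middle and aligned with its length. The scribed line is just under the tips. Pressing down gently.

{"op": "apply_moves", "data": {
  "moves": [
    [[0,-0.2,0.7],[0,0,0],0],
    [[0,-0.2,1.0],[0,0,0],0],
    [[0,-0.2,1.1],[0,0,0],0],
    [[0,-0.2,1.1],[0,0,0],0]
  ]
}}

```text
t: 2.9
ee_pos: [575.2, 154.7, 74.4]
orientation: [0.138, 0.99, 0.0, 0.001]
contact_force: [-0.2, 0.6, -0.9]
grip_width: 0.2
grip_force: 0.0
```

{"op": "apply_moves", "data": {
  "moves": [
    [[0,0,0.1],[0,0,0],0],
    [[0,0,0.1],[0,0,0],0]
  ]
}}

```text
t: 3.07
ee_pos: [575.8, 154.8, 74.3]
orientation: [0.139, 0.99, 0.0, 0.001]
contact_force: [-2.7, -0.9, 7.8]
grip_width: 0.5
grip_force: 4.1
```

{"op": "apply_moves", "data": {
  "moves": [
    [[0.3,0,0.03],[0,0,0],0],
    [[0.8,0,0.03],[0,0,0],0],
    [[1.4,0,0.03],[0,0,0],0],
    [[2.0,0,0.03],[0,0,0],0],
    [[2.5,0,0.03],[0,0,0],0],
    [[2.5,0,0.03],[0,0,0],0]
  ]
}}

```text
t: 3.57
ee_pos: [551.9, 161.9, 74.3]
orientation: [0.138, 0.99, 0.001, 0.002]
contact_force: [-1.4, -0.1, 8.0]
grip_width: 0.5
grip_force: 4.4
```

```bash
python3 - <<'E'
from h import *
p,R0,s=pose(); print(p,s["contact_force"])
im=snap("wrist","w3"); cv2.imwrite("pics/w3c.png",cv2.resize(im[0:240,110:410,::-1],None,fx=2.5,fy=2.5))
E
```

```text
[551.8674 161.8907  74.3019] [-1.36   -0.1416  8.0198]
```

View pics/w3c.png

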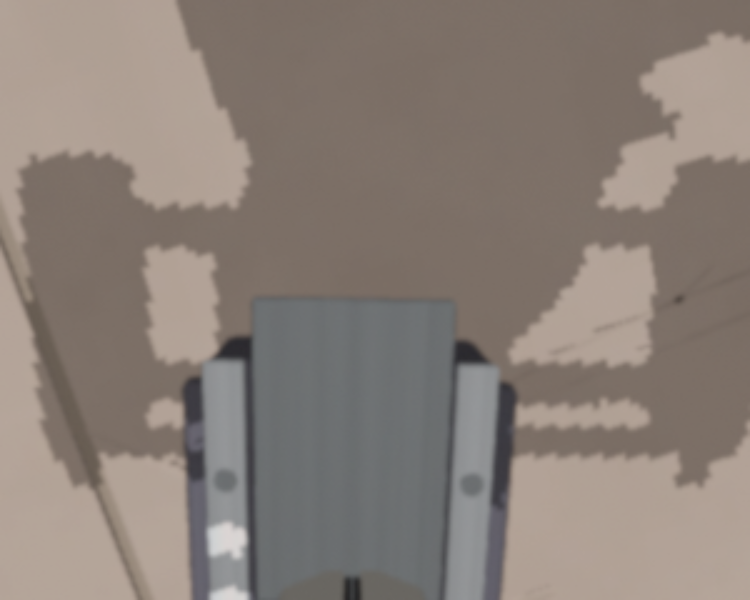

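The strip's front edge is at crop (353,298), past the tray's edge at about (353,362). That is about 13 mm of overhang, so I continue.

{"op": "apply_moves", "data": {
  "moves": [
    [[0.4,0,0],[0,0,0],0],
    [[0.9,0,0],[0,0,0],0],
    [[1.5,0,0],[0,0,0],0],
    [[2.1,0,0],[0,0,0],0],
    [[2.6,0,0],[0,0,0],0],
    [[2.8,0,0],[0,0,0],0],
    [[2.8,0,0],[0,0,0],0],
    [[2.8,0,0],[0,0,0],0]
  ]
}}

```text
t: 4.28
ee_pos: [525.2, 169.5, 74.3]
orientation: [0.138, 0.99, 0.001, 0.001]
contact_force: [-1.7, 0.5, 8.0]
grip_width: 0.6
grip_force: 4.1
```

```bash
python3 - <<'E'
from h import *
p,R0,s=pose(); print(p,s["contact_force"])
u=lambda x,y:(110+x/2.5,y/2.5)
for q,z in(((253,298),49),((455,300),49),((204,362),47.5),((498,366),47.5)): print(at("w3",u(*q),z))
im=snap("wrist","w4"); im2=cv2.cvtColor(im,cv2.COLOR_RGB2GRAY)
cv2.imwrite("pics/w4c.png",cv2.resize(im[0:240,110:410,::-1],None,fx=2,fy=2))
E
```

```text
[525.2356 169.5456  74.2775] [-1.6794  0.4681  8.0362]
[483.9814 161.5581  49.    ]
[495.1451 199.2121  49.    ]
[493.445  148.0171  47.5   ]
[510.4472 204.4992  47.5   ]
```

View pics/w4c.png

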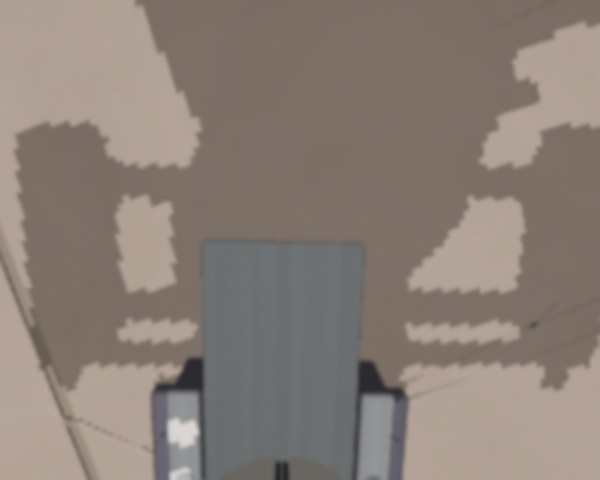

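Crop: the strip's front edge is at (283,242) and the tray edge at about row 390. The overhang is about 40 mm and the strip is square. Now lift, back off, open and straddle the end.

{"op": "apply_moves", "data": {
  "moves": [
    [[0,0,-2.0],[0,0,0],0],
    [[0.5,0,-3.5],[0,0,0],3],
    [[2.5,0,-3.5],[0,0,0],7],
    [[4.9,0.1,-3.5],[0,0,0.01],7],
    [[4.9,0.1,-3.5],[0,0,0.01],7],
    [[4.9,0.1,-3.5],[0,0,0.01],7],
    [[4.9,0.1,-3.5],[0,0,0.01],7],
    [[4.9,0.1,-3.5],[0,0,0.01],7]
  ]
}}

```text
t: 5.0
ee_pos: [477.9, 183.4, 107.6]
orientation: [0.143, 0.99, 0.0, 0.0]
contact_force: [-0.0, -0.5, 0.3]
grip_width: 42.8
grip_force: 0.0
```

```bash
python3 - <<'E'
from h import *
p,R0,s=pose(); print(s["contact_force"],s["grip_width"]); go([478.2,183.5,53],-0.285)
im=snap("wrist","w5"); cv2.imwrite("pics/w5.png",cv2.resize(im[:,:,::-1],None,fx=1.5,fy=1.5))
E
```

```text
[-0.0327 -0.4701  0.3438] 42.77255531273306
shift cm [-0.0187  0.0125  5.462 ] rot [ 0.0003  0.0007 -0.003 ]
```

View pics/w5.png

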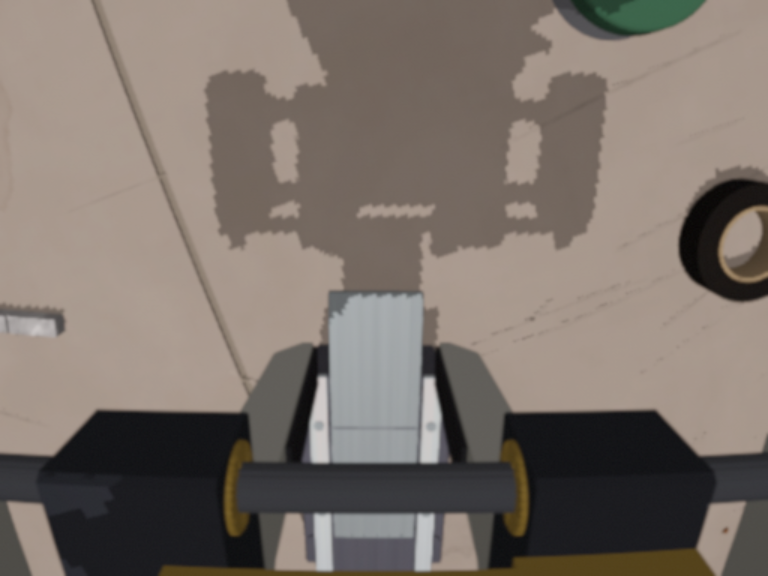

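The strip's overhanging end is at (376,292), centred between the fingers, with the scribed line at (376,428). Open fully, descend, then grip.

{"op": "apply_moves", "data": {
  "moves": [
    [[0,0,0.5],[0,0,0],7],
    [[0,0,1],[0,0,0],7],
    [[0,0,1.5],[0,0,0],7],
    [[0,0,2.0],[0,0,0],7],
    [[0,0,3.5],[0,0,0],7],
    [[0,0,5.0],[0,0,0],7],
    [[0,0,5.5],[0,0,0],7],
    [[0,0,5.5],[0,0,0],7]
  ]
}}

```text
t: 5.72
ee_pos: [475.5, 183.1, 50.2]
orientation: [0.143, 0.99, -0.001, -0.002]
contact_force: [0.1, 0.5, -0.3]
grip_width: 69.9
grip_force: 0.0
```

{"op": "apply_moves", "data": {
  "moves": [
    [[0,0,0],[0,0,0],3.5],
    [[0,0,0],[0,0,0],3.5],
    [[0,0,0],[0,0,0],3.5],
    [[0,0,0],[0,0,0],3.5],
    [[0,0,0],[0,0,0],3.5],
    [[0,0,0],[0,0,0],3.5]
  ]
}}

```text
t: 6.22
ee_pos: [477.5, 183.7, 52.9]
orientation: [0.143, 0.99, 0.0, 0.0]
contact_force: [0.2, -0.4, 1.0]
grip_width: 39.0
grip_force: 30.0
```

{"op": "apply_moves", "data": {
  "moves": [
    [[0,0,-0.6],[0,0,0],3.5],
    [[0,0,-2.0],[0,0,0],3.5],
    [[0,0,-4.0],[0,0,0],3.5],
    [[-0.5,-1.5,-6.0],[0,0,-0.04],3.5],
    [[-1.2,-3.9,-8.0],[0,0,-0.1],3.5],
    [[-2.0,-6.5,-9.7],[0,0,-0.16],3.5],
    [[-2.8,-9.2,-9.7],[0,0,-0.23],3.5],
    [[-3.7,-12,-9.7],[0,0,-0.3],3.5],
    [[-4.5,-14.6,-9.7],[0,0,-0.36],3.5],
    [[-5.2,-16.8,-9.7],[0,0,-0.41],3.5],
    [[-5.6,-18.1,-9.7],[0,0,-0.45],3.5],
    [[-5.7,-18.5,-9.7],[0,0,-0.457],3.5]
  ]
}}

```text
t: 7.22
ee_pos: [479.2, -12.0, 149.7]
orientation: [-0.084, 0.996, -0.0, 0.0]
contact_force: [0.2, -0.8, -1.7]
grip_width: 39.2
grip_force: 30.0
```

```bash
python3 - <<'E'
from h import *
p,R0,s=pose(); print(p,s["contact_force"],s["grip_width"])
im=snap("wrist","w6")
a=cv2.resize(im[:,:,::-1],None,fx=1.55,fy=1.55)
cv2.imwrite("pics/w6v.png",a)
E
```

```text
[479.1533 -11.9945 149.6914] [ 0.2058 -0.7905 -1.7447] 39.19957924040212
```

View pics/w6v.png

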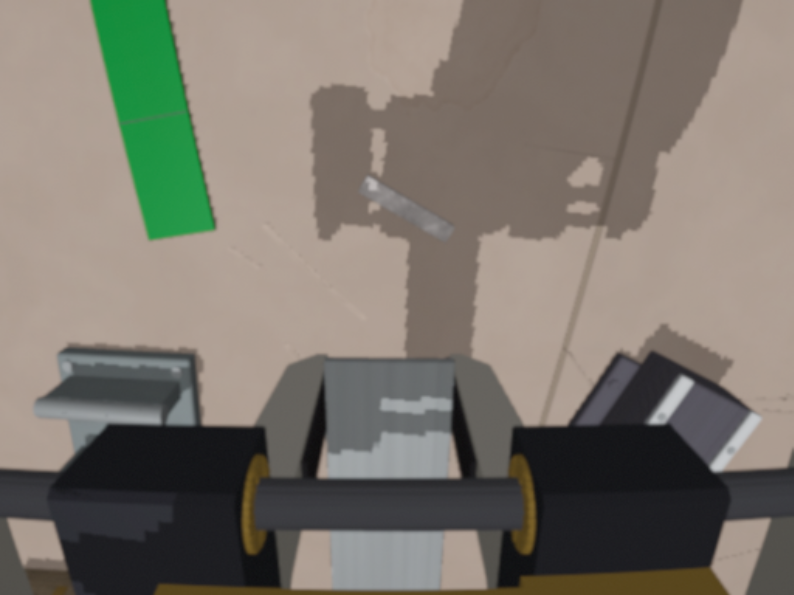

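The strip is held, with its near end at (390,360). The rest is at left: base front corners (60,352) and (196,356), near roller from (38,405) to about (172,412).

```bash
python3 - <<'E'
from h import *
u=lambda x,y:(x/1.55,y/1.55)
for q,z in(((60,352),12),((196,356),12),((38,406),45),((172,412),45),((325,360),145),((454,360),145)): print(q,at("w6",u(*q),z))
# contrast-stretched rest crops: wrist + scene now + side
a=cv2.imread("pics/w6.png")[215:300,10:140]; snap("side","s6");b=cv2.imread("pics/s6.png")[150:205,225:285];snap("scene","c6")
c=cv2.imread("pics/scene0.png")[190:250,285:360]
a=cv2.resize(a,(520,340),interpolation=3);b=cv2.resize(b,(270,248),interpolation=3);c=cv2.resize(c,(270,216),interpolation=3)
o=np.zeros((560,790,3),np.uint8);o[:340,:520]=a;o[:248,520:]=b;o[340:556,520:]=c
d=cv2.imread("pics/c6.png")[100:210,200:430];o[345:345+215,0:450]=cv2.resize(d,(450,215),interpolation=3)
cv2.imwrite("pics/crop6.png",cv2.convertScaleAbs(o,alpha=1.3))
E
```

```text
(60, 352) [ 554.9433 -199.9778   12.    ]
(196, 356) [ 542.2952 -116.3881   12.    ]
(38, 406) [ 572.3074 -193.942    45.    ]
(172, 412) [ 560.9483 -117.2679   45.    ]
(325, 360) [467.8743 -33.933  145.    ]
(454, 360) [461.2827   4.7783 145.    ]
```

View pics/crop6.png

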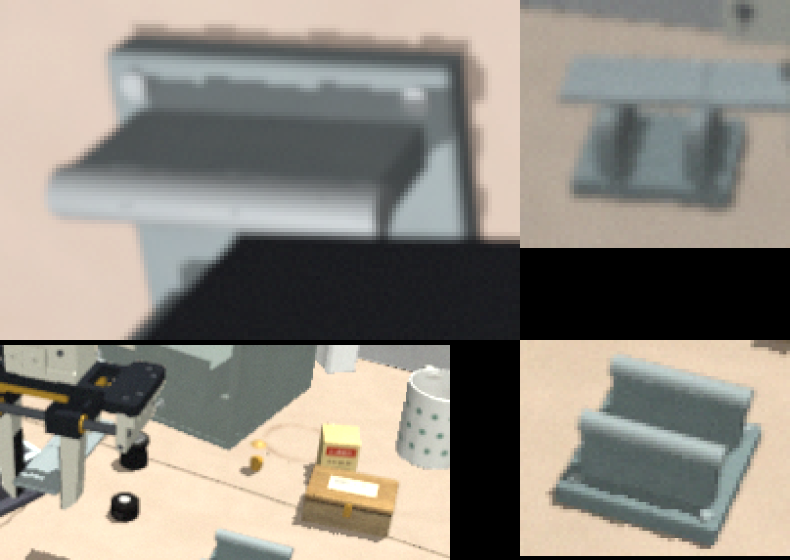

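```bash
python3 - <<'E'
from h import *
u=lambda x,y:(10+x/4,215+y/4)
def seg(a,b,z,off):
    A,B=at("w6",u(*a),z),at("w6",u(*b),z); y=(B-A)/np.linalg.norm(B-A); x=np.array([y[1],-y[0],0]); print(np.linalg.norm(B-A),"yaw",np.arctan2(x[1],x[0]),"rest",(A+B)/2+off*x)
seg((113,58),(462,68),12,45); seg((112,42),(465,48),0,45); seg((52,195),(385,210),44,25)
print(load("w6")[2][:3,3])
# scene check: project model
from itertools import product
for c in [(590,-154,.15)]:
    cx,cy,t=c; X=np.array([np.cos(t),np.sin(t),0]);Y=np.array([-X[1],X[0],0])
    P=[np.array([cx,cy,z])+sx*X+sy*Y for sx,sy,z in((-45,42,12),(-45,-42,12),(45,-42,12),(-25,37,47),(-25,-37,47),(25,37,47),(25,-37,47))]
    np.save("pics/c6.npy",np.load("pics/scene0.npy")); q=proj("scene0",P); print((q-[285,190])*3.6+[520,340]) 
    q=proj("w6",P); print((q-[10,215])*4)
    q=proj("s6",P); print((q-[225,150])*4.5+[520,0])
E
```

```text
84.3507129145954 yaw 0.15172202286890982 rest [ 595.6419 -152.0378   12.    ]
88.69594314460498 yaw 0.16255881520905677 rest [ 597.3357 -157.0868    0.    ]
75.34747572818307 yaw 0.14802154107110624 rest [ 594.3188 -155.222    44.    ]
[398.0377 -26.154  290.7756]
[[548.9188 489.3114]
 [712.604  533.2147]
 [755.5785 425.8259]
 [575.483  413.7631]
 [721.0854 450.8969]
 [605.4164 358.0706]
 [745.4655 392.3803]]
[[454.3397  44.5267]
 [105.1517  34.4506]
 [172.5054 359.7606]
 [382.1206 200.0889]
 [ 50.4155 185.971 ]
 [411.5012 398.4324]
 [ 96.9207 380.7806]]
[[736.8754 189.6206]
 [750.0911 114.3401]
 [599.488  105.2127]
 [702.1673 127.715 ]
 [716.203   63.9349]
 [611.0542 122.0987]
 [630.6774  59.0262]]
```

{"op": "apply_moves", "data": {
  "moves": [
    [[-0.3,-1.2,0.3],[0,0,0],3.5],
    [[-0.9,-3.5,1.0],[0,0,0],3.5],
    [[-1.5,-6.3,2.0],[0,0,0.01],3.5],
    [[-2.2,-9.2,3.0],[0,0,0.013],3.5],
    [[-3.0,-12,4.0],[0,0,0.013],3.5],
    [[-3.5,-14.3,4.7],[0,0,0.013],3.5],
    [[-3.8,-15.6,5.0],[0,0,0.013],3.5],
    [[-3.9,-15.95,5.0],[0,0,0.013],3.5],
    [[-3.9,-15.95,5.0],[0,0,0.013],3.5],
    [[-3.9,-15.95,5.0],[0,0,0.013],3.5]
  ]
}}

```text
t: 8.2
ee_pos: [544.7, -159.6, 99.6]
orientation: [-0.078, 0.997, 0.0, 0.0]
contact_force: [0.6, 0.2, -1.2]
grip_width: 39.3
grip_force: 30.0
```

```bash
python3 - <<'E'
from h import *
p,R0,s=pose(); print(p,s["contact_force"],s["grip_width"],s["joint_positions"]); go([544.1,-162.7,55],0.155)
snap("side","s7");snap("scene","c7")
a=cv2.imread("pics/s7.png")[130:210,215:315];c=cv2.imread("pics/c7.png")[150:270,270:380]
o=np.zeros((600,780,3),np.uint8);o[:320,:400]=cv2.resize(a,(400,320),interpolation=3);o[:415,400:]=cv2.resize(c,(380,415),interpolation=3)
cv2.imwrite("pics/crop7.png",cv2.convertScaleAbs(o[:416],alpha=1.3))
E
```

```text
[ 544.6651 -159.6383   99.6198] [ 0.6218  0.1786 -1.2032] 39.34428779230413 [-0.3757  0.159   1.7277  0.0004  1.2551 -2.1032]
shift cm [ 0.1038 -0.2956  4.4618] rot [0.0004 0.     0.0016]
```

View pics/crop7.png

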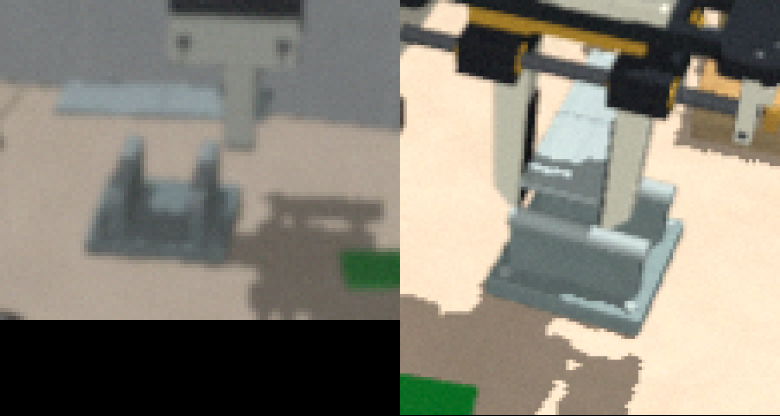

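The side view shows the strip level above both rollers, and the scene view agrees. That was one picture over my limit of ten, so I'll check by numbers from here on.

{"op": "apply_moves", "data": {
  "moves": [
    [[0,0,1.0],[0,0,0],3.5],
    [[0,0,2.5],[0,0,0],3.5],
    [[0,0,3.6],[0,0,0],3.5],
    [[0,0,4.2],[0,0,0],3.5],
    [[0,0,4.2],[0,0,0],3.5],
    [[0,0,4.2],[0,0,0],3.5]
  ]
}}

```text
t: 8.8
ee_pos: [544.3, -160.3, 57.0]
orientation: [-0.078, 0.997, 0.0, -0.0]
contact_force: [-0.7, 0.4, -1.4]
grip_width: 39.4
grip_force: 30.0
```

```bash
python3 - <<'E'
from h import *
p,R0,s=pose(); print(p,s["contact_force"],s["moment"]); go([544.1,-162.7,55],0.155)
E
```

```text
[ 544.3044 -160.2865   56.9954] [-0.6898  0.4274 -1.3685] [0.0483 0.0714 0.0102]
shift cm [ 0.0576 -0.2353  0.1995] rot [ 0.0005 -0.0008  0.0015]
```

{"op": "apply_moves", "data": {
  "moves": [
    [[0,-0.2,0.1],[0,0,0],3.5],
    [[0,-0.2,0.2],[0,0,0],3.5],
    [[0,-0.2,0.25],[0,0,0],3.5],
    [[0,-0.2,0.25],[0,0,0],3.5]
  ]
}}

```text
t: 9.13
ee_pos: [545.2, -162.8, 55.2]
orientation: [-0.078, 0.997, -0.0, 0.0]
contact_force: [0.4, -0.4, -0.3]
grip_width: 38.9
grip_force: 30.0
```

{"op": "apply_moves", "data": {
  "moves": [
    [[0,0,0.08],[0,0,0],3.5],
    [[0,0,0.08],[0,0,0],3.5]
  ]
}}

```text
t: 9.3
ee_pos: [545.2, -162.8, 54.6]
orientation: [-0.078, 0.997, -0.0, 0.0]
contact_force: [-0.4, 0.6, 2.8]
grip_width: 39.1
grip_force: 30.0
```

{"op": "apply_moves", "data": {
  "moves": [
    [[0,0,0],[0,0,0],4.3],
    [[0,0,0],[0,0,0],5],
    [[0,0,0],[0,0,0],6],
    [[0,0,0],[0,0,0],7],
    [[0,0,0],[0,0,0],7],
    [[0,0,0],[0,0,0],7],
    [[0,0,0],[0,0,0],7]
  ]
}}

```text
t: 9.88
ee_pos: [544.8, -162.6, 53.9]
orientation: [-0.078, 0.997, 0.0, -0.0]
contact_force: [-0.3, -0.8, 0.1]
grip_width: 69.7
grip_force: 0.0
```

{"op": "apply_moves", "data": {
  "moves": [
    [[0,0,-1],[0,0,0],7],
    [[0,0,-3.5],[0,0,0],7],
    [[0,0,-7],[0,0,0],7],
    [[2,0,-11],[0,0,0],7],
    [[5,0,-15],[0,0,0],7],
    [[8,0,-18],[0,0,0],7],
    [[8,0,-18],[0,0,0],7],
    [[8,0,-18],[0,0,0],7]
  ]
}}

```text
t: 10.55
ee_pos: [466.4, -176.3, 238.8]
orientation: [-0.077, 0.997, -0.002, 0.003]
contact_force: [0.6, 0.4, -0.3]
grip_width: 70.1
grip_force: 0.0
```

```bash
python3 - <<'E'
from h import *
print(pose()[0],pose()[2]["contact_force"])
for c in("wrist","side","scene"):
    snap(c,c+"9"); W=load(c+"9")[2]
    for n in("strip_center","rest_top","loupe","specimen_3","notched_bar_0"):
        for d in finder.spot_in(c,n):
            if d["conf"]>.3: print(c,n,round(d["conf"],2),(W@np.r_[d["centre"],1])[:3].round(1))
# strip mask in wrist picture: bright bluish-grey vs expected outline
t=.155;X=np.array([np.cos(t),np.sin(t),0]);Y=np.array([-X[1],X[0],0]);C=np.array([593.5,-155,51])
P=[C+sx*X+sy*Y for sx,sy in((-65,20),(-65,-20),(65,-20),(65,20))]; print(proj("wrist9",P))
im=cv2.imread("pics/wrist9.png").astype(int); q=(im[...,0]-im[...,2]>-2)&(im.sum(2)>200)
m=q.astype(np.uint8); n,l,st,ce=cv2.connectedComponentsWithStats(cv2.morphologyEx(m,cv2.MORPH_OPEN,np.ones((3,3))))
for i in range(1,n):
    if st[i,4]>300: print(st[i],ce[i], cv2.minAreaRect(np.argwhere(l==i)[:,::-1].astype(np.float32)))
E
```

```text
[ 466.4014 -176.2749  238.7529] [ 0.6261  0.4018 -0.2821]
wrist strip_center 0.58 [ 409.9 -151.6    6.6]
wrist strip_center 0.57 [ 576.9 -160.7   55. ]
wrist rest_top 0.89 [ 589.2 -175.1   14.8]
wrist notched_bar_0 0.86 [436.8 -15.5   7.3]
side strip_center 0.83 [ 407.6 -149.2    2.4]
side strip_center 0.68 [ 593.3 -153.1   50.8]
side rest_top 0.59 [ 593.4 -150.2   52.4]
side rest_top 0.56 [ 594.4 -130.2   10.5]
side loupe 0.78 [731.8  56.9  21.4]
side specimen_3 0.54 [645.    5.9  21.2]
side notched_bar_0 0.58 [436.8  -7.3   8.6]
scene strip_center 0.63 [ 407.9 -151.8    3.1]
scene strip_center 0.58 [ 590.  -152.9   51.4]
scene rest_top 0.73 [ 565.  -170.8   12.3]
scene loupe 0.81 [729.3  42.5  22.9]
scene specimen_3 0.48 [639.4   0.6  21.7]
scene notched_bar_0 0.64 [434.2 -15.4  14.8]
[[272.0147 225.9001]
 [234.1863 225.8543]
 [236.0754 325.607 ]
 [269.6737 325.6806]]
[ 265  108   41   63 1953] [285.2166 139.2084] ((285.5700378417969, 138.49000549316406), (59.396968841552734, 34.93107604980469), 81.8698959350586)
[ 218  226   70   83 4588] [251.4117 264.8335] ((252.5, 267.0), (82.0, 69.0), 90.0)
[461 226  37  45 396] [479.3965 248.7904] ((479.183837890625, 248.99729919433594), (7.646232604980469, 55.36166000366211), 36.02737808227539)
[492 251  20  40 459] [504.3595 272.5076] ((501.5, 270.5), (39.0, 19.0), 90.0)
```

```bash
python3 - <<'E'
from h import *
im=cv2.imread("pics/wrist9.png").astype(int); q=(im[...,0]-im[...,2]>-2)&(im.sum(2)>200)
for c in(224,228,278,282): print(c,[f"{y}:{im[y,c].sum()}" for y in range(224,300,3)])
t=.155;X=np.array([np.cos(t),np.sin(t),0]);Y=np.array([-X[1],X[0],0]);C=np.array([593.5,-155,47])
print(proj("wrist9",[C+sx*X+sy*Y+[0,0,dz] for sx,sy,dz in((-25,-30,0),(-25,30,0),(-31,-30,-6),(-31,30,-6),(-45,-42,-35),(-45,42,-35),(-19,30,-3))]))
E
```

```text
224 ['224:292', '227:189', '230:347', '233:414', '236:450', '239:310', '242:180', '245:167', '248:163', '251:230', '254:359', '257:414', '260:373', '263:364', '266:365', '269:370', '272:366', '275:293', '278:186', '281:172', '284:165', '287:175', '290:277', '293:387', '296:402', '299:412']
228 ['224:294', '227:186', '230:360', '233:295', '236:229', '239:198', '242:163', '245:159', '248:164', '251:226', '254:351', '257:414', '260:376', '263:362', '266:365', '269:304', '272:229', '275:203', '278:162', '281:160', '284:162', '287:174', '290:268', '293:381', '296:405', '299:409']
278 ['224:379', '227:201', '230:276', '233:354', '236:274', '239:233', '242:170', '245:165', '248:167', '251:172', '254:273', '257:383', '260:416', '263:352', '266:354', '269:352', '272:231', '275:225', '278:176', '281:168', '284:177', '287:168', '290:205', '293:312', '296:403', '299:409']
282 ['224:353', '227:208', '230:273', '233:330', '236:337', '239:251', '242:215', '245:219', '248:247', '251:215', '254:268', '257:379', '260:418', '263:361', '266:354', '269:349', '272:242', '275:229', '278:241', '281:332', '284:340', '287:332', '290:276', '293:331', '296:396', '299:418']
[[225.9447 257.4014]
 [280.1041 257.4842]
 [226.2011 249.997 ]
 [279.8427 250.0751]
 [217.5837 227.765 ]
 [288.3963 227.8527]
 [279.7426 260.8787]]
```

```bash
python3 -c "
from rig import r
print(r.sign_off())"
```

```text
the job is handed in; nothing more can be done
None
```

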